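# Release and index the lens turret

## Task

Bring the next lens blank under the probe: take the release rod from its stand and push it through the hole in the machine's sloping face until the lock staple jumps up, then turn the turret (it has a grip bar) one place anticlockwise, seen from above, so that it clicks home there and not past it. The rod must end back upright in its stand, and the jar, the brass tool and the tray stay where they are.

Things in the scene. Friction and masses are not known exactly. Their poses are not given: they have to be found in the camera images.
- machine: the fixed grey indexing machine: drum of radius 98 mm, 66 mm high, the lens turret on top, and a 74 mm wide lock housing (at most 125 mm high) reaching 210 mm from the turret axis on its -x side. Origin on the bench on the turret's vertical axis; z up; -x points to the housing.
- port: the steel sloping face of the lock housing, 60 x 70 mm, 20 mm thick, with a 14 mm round access hole. Origin: centre of the hole's mouth, 100 mm above the bench. z points out of the hole along the bore, leaning 38 degrees from vertical, away from the turret; x up the slope towards the turret; y level. The rod cannot enter more than about 16 degrees off the bore's axis.
- lock (a joint): height of the lock staple in m: 0 = down, its pin between two lugs on the turret's rim, the turret locked; 0.014 = released, up. When the latch is tripped it is pushed up by its spring and stays up; it cannot be pressed back by hand and is to stay up.
- lock_cap (a point): centre of the top of the lock staple's dark cap, 36 x 24 mm, 135 mm above the bench when down, at the turret side of the housing, 112 mm from the turret axis.
- turret (a joint): turn of the turret in rad, 0 at the start, growing anticlockwise seen from above. Six places, pi/3 (1.047) apart, each held by a spring detent of about 0.3 N m: let go within 0.4 rad of a place it swings into it by itself. While the lock is down it cannot turn more than 0.02.
- bar (a point): centre of the turret's dark steel grip bar, on the turret's axis, 162 mm above the bench. Bar 90 mm long, 14 wide, 24 high (top 12 mm above this point), on a 40 mm hub. The axes turn with the turret, z up; the bar lies 15 degrees clockwise (from above) of the x axis. Six glass blanks stand 70 mm from the axis, tops 50 mm below this point.
- rod: loose release rod, 160 mm long, 90 g: steel shank of 8 mm diameter and 70 mm length, then a flange of 26 mm diameter and 5 mm thickness, then a round dark wooden handle of 18 mm diameter and 85 mm length. Origin at the free end of the shank, z along the rod towards the handle. At the start it stands in the stand, shank down, flange resting on the stand's top.
- stand: fixed grey block 60 x 60 x 75 mm with one vertical round hole of 16 mm diameter right through its centre, for the rod. Origin at the centre of its underside, z up. When the rod is home its end is 5 mm above the bench.
- lap: bystander: loose brass lapping tool, mushroom-shaped, foot 64 mm across, stem 26 mm, 60 mm high. Origin at the centre of its underside.
- jar: bystander: loose closed white jar of 66 mm diameter, 70 mm high. Origin at the centre of its underside.
- tray: bystander: loose grey open tray 110 x 90 x 30 mm. Origin at the centre of its underside.
- probe (a point): tip of the probe, 129 mm above the bench over one lens blank, 70 mm from the turret axis, 30 degrees to the +y side of the machine's +x. Its level arm (12 mm thick, 152 mm above the bench) comes in over the rim from a column 165 mm high, 140 mm from the axis.
- pad (a point): centre of the hidden latch pad (22 x 26 mm) at rest, on the bore's axis 34 mm inside the mouth. Pushing it 4 to 5 mm further in (5 to 9 N) releases the lock staple; its stop is about 9 mm in. It springs back when let go; the lock stays released. The point does not move with the pad.

How it is judged:
By the outcome, as a careful person would: the job done as asked, in the order asked, and still so for the second after the job is handed in, with the robot touching nothing.
It also fails if it takes over 62 s, if anything falls off the work surface, if the arm or the gripper's body presses on something with over 40 N, if the wrist force passes 120 N, or if a joint passes its speed limit or range.

## Robot

A 6-joint arm with a two-finger parallel gripper is mounted at the origin on the work surface. World frame = base frame: x ahead of the robot, y to its left, z up, the work surface at z = 0. Lengths are in mm, angles in rad, forces in N, time in s.
With the tool pointing down it reaches from about 300 to 850 mm from the base axis. Payload 4.2 kg.
Tool frame: the origin (TCP) lies midway between the tips of the shut fingers; the grasp point (between the pads) lies 19 mm behind it; z points along the fingers, y is the line along which they close (so a half turn about z gives the same grasp; the last joint's range is limited). The gripper opens to 91 mm and grips with 3 to 60 N. Pads are 32 mm wide; open, the fingers measure 118 mm over their backs; the gripper's body (76 mm by 178 mm) begins 60 mm behind the grasp point.
Start: joints at [-1.32, 0.32, 1.565, -0, 1.257, -0.02], TCP at [153.816, -554.061, 213.976] pointing down, gripper open.
Joint ranges: [-3.11, 3.11], [-0.84, 2.01], [0.21, 2.61], [-1.34, 4.49], [0.05, 2.63], [-2.56, 2.56]. Speed limits (rad/s): [2.57, 2.57, 3.14, 3.14, 3.14, 3.14].

## Interface

Orientations are given as a rotation vector (axis times angle).
In Python, from station import sensors, vision, ticket, models gives the robot as it stands.
- The arm moves only by the tool carry_out, never from a script. Its argument "motion" is a list of rows, each a list of 2 entries, a list of its own where there are three numbers: the shift along the tool's x, y, z normalised to -1 to 1, where 1 is 0.12 m, then the turn, a rotation vector about the tool's x, y, z normalised to -1 to 1, where 1 is 60 degrees. A call has 1 to 12 rows; each row is the pose to reach, as a shift and turn from the pose commanded when the call began, along the tool's axes at that moment; what a row does not reach only later rows make up. A row lasts 1/10 s, in which the tool goes at most 50 mm and 8.59 degrees, less where a joint would pass 70% of its speed; a pose out of reach is approached as far as the arm can. A call with a number of a shift or a turn outside -1 to 1 is refused whole. A call with a gripper value outside its range is refused whole. "gripper" is the closure, from -1 (fully open) to 1 (shut), so that 0 is half open, set as the call begins (left out, the last holds). The fingers move at their own pace and stop on an object; the grip force is fixed at half the most. Time passes only in rows, so rows that repeat a pose let the fingers close. It gives the time, the measured TCP pose, the force, the opening and the grip force at its end, in the units of the state.
- sensors.sense(): the state, without advancing time (a new reading comes with each control period).
- vision.snapshot(name): name is "scene" or "top" or "wrist"; returns a dict with "frame" (400x640x3 uint8, red, green, blue), "depth" (400x640 float32, mm along the optical axis (not along the pixel's ray), 0 where there is no reading), "K" (3x3 intrinsics, pixels), "k1" (the pictures are not rectified: a ray, as slopes to the right and down, at radius r is drawn at 1 + k1 r^2 times it, then the intrinsics apply), "world_to_cam" (4x4, takes a point from world to camera coordinates). Camera axes: x right, y down, z forward; pixel columns grow to the right and rows downward; lengths in mm; the calibration is good to about 2 mm. A picture is of the moment at which its call begins.
- ticket.finish_job(): hands the job in; it is judged then, once.
Trained networks look in a picture, given as the dict that the camera call returned (one of the last four; its "shot" number tells which), for a name from the list of things; names that differ only in an ending like _2 or _b are one class to them, and where a whole thing is asked for, a point or a joint stands for the part that bears it (a point fixed in the world has none). Each returns a list of dicts, best first, with "confidence" (0 to 1); they miss things now and then, are a little off and sometimes report something else, mostly with a low value. They report only what shows in the picture. A call takes as long as a camera call.
- models.spot_in(target, picture): "box" ([left, top, right, bottom] in pixels, round what is visible of it).
- models.regions_of(target, picture): "mask" (400x640 bool, what is visible of it) and "box" ([left, top, right, bottom] in pixels, round what is visible of it).
The state is a dict: "time_s": time; "joint_positions": joint angles; "dq": joint speeds; "tau": joint torques, N m; "tcp_pos": TCP position; "orientation": TCP orientation; "ft_force": force on the tool from outside, world axes, zero at the start; "moment": the same for the moment, N m; "grip_width": finger opening in mm; "finger_force": force on a finger pad.
Only numpy, scipy, OpenCV 4.12 (cv2) and the standard library are available. Lean on these libraries where they do the work, as an engineer would, in place of code of your own. Each camera call takes 0.05 s, during which the arm holds its last target. There are 200 camera calls.

## Working session

There is one attempt and no reset: what is moved stays moved. The work goes in short steps, Python scripts to look and compute and a tool call to move; the robot and the scene stay as the last step left them, time stands still between calls to the robot, and variables do not carry over. Pictures are saved under pics/ and viewed, at most 10 in all, crops included, and the job is handed in when it is done.

Besides the shell and the picture viewer there is one more tool, called as a command line: name --argument value ..., lists and objects as JSON in quotes. carry_out: Moves the arm, as the interface text tells. Its arguments: {"type":"object","properties":{"motion":{"type":"array","items":{"type":"array"}},"gripper":{"type":"number"}},"required":["motion"]}

```bash
mkdir -p pics; ls; cat > h.py <<'E'
import numpy as np, cv2
from scipy.spatial.transform import Rotation as R
from station import sensors, vision, ticket, models
def cloud(p):
    K=np.array(p["K"]);d=np.array(p["depth"]);v,u=np.mgrid[0:400,0:640]
    xd=(u-K[0,2])/K[0,0];yd=(v-K[1,2])/K[1,1];x,y=xd.copy(),yd.copy()
    for _ in range(8):
        s=1+p["k1"]*(x*x+y*y);x=xd/s;y=yd/s
    c=np.stack([x*d,y*d,d],-1);T=np.linalg.inv(np.array(p["world_to_cam"]))
    w=c@T[:3,:3].T+T[:3,3];w[d==0]=np.nan
    return w
def proj(p,P):
    T=np.array(p["world_to_cam"]);c=T[:3,:3]@np.array(P,float)+T[:3,3];x,y=c[0]/c[2],c[1]/c[2]
    s=1+p["k1"]*(x*x+y*y);K=np.array(p["K"]);return K[0,0]*x*s+K[0,2],K[1,1]*y*s+K[1,2]
def save(p,n): cv2.imwrite("pics/"+n,cv2.cvtColor(p["frame"],cv2.COLOR_RGB2BGR))
E
cat > a.py <<'E'
from h import *
np.set_printoptions(precision=1,suppress=True)
im=[]
for cam in ("scene","top"):
    p=vision.snapshot(cam);w=cloud(p);np.savez("pics/%s.npz"%cam,w=w,f=p["frame"]);im.append(p["frame"])
    print(cam,"cam at",np.linalg.inv(np.array(p["world_to_cam"]))[:3,3],p["K"][0][0],p["k1"])
    for t in ("machine","port","lock_cap","bar","rod","stand","lap","jar","tray"):
        r=models.regions_of(t,p)
        for q in r[:2]:
            P=w[q["mask"]];P=P[~np.isnan(P[:,0])]
            if len(P): print(t,round(q["confidence"],2),np.round(q["box"]),len(P),"med",np.median(P,0),"lo",np.percentile(P,2,0),"hi",np.percentile(P,98,0))
a=np.vstack(im);cv2.imwrite("pics/a.png",cv2.resize(cv2.cvtColor(a,cv2.COLOR_RGB2BGR),(480*1,600)))
for c,i in zip("st",im): cv2.imwrite("pics/%s1.png"%c,cv2.cvtColor(i,cv2.COLOR_RGB2BGR))
print(sensors.sense())
E
python3 a.py
```

```text
pics
scene cam at [1101.6  457.7  884.6] 470.8063997151956 -0.07940928504668622
machine 0.7 [253. 168. 379. 312.] 9226 med [654.   57.1  89.7] lo [456.  -62.2   7.8] hi [774.7 115.4 171.4]
port 0.54 [350. 174. 374. 195.] 175 med [469.7  65.7  90.9] lo [451.3   4.5  73.8] hi [500.4  69.7 111.2]
lock_cap 0.55 [333. 177. 344. 198.] 200 med [531.3  30.4 132.7] lo [511.3  18.1  92.6] hi [544.1  40.5 136.5]
bar 0.75 [256. 187. 352. 267.] 5140 med [652.4  33.1  90.9] lo [553.2 -69.4  79.1] hi [735.1 111.1 172.8]
bar 0.2 [332. 175. 346. 197.] 173 med [529.7  30.8 133.5] lo [511.4  20.   96.9] hi [544.1  40.7 136.6]
rod 0.63 [435. 203. 455. 235.] 320 med [473.8 261.2 119.8] lo [459.7 245.8  74. ] hi [479.5 269.5 166.1]
stand 0.67 [418. 220. 454. 270.] 1035 med [491.5 267.   66.2] lo [438.8 231.2   2.2] hi [502.  293.1  77.9]
lap 0.94 [258. 127. 283. 155.] 420 med [ 446.6 -272.3   17.1] lo [ 410.7 -303.    -0.9] hi [ 469.3 -250.7   59.5]
lap 0.46 [256. 169. 379. 308.] 9177 med [653.6  57.3  89.8] lo [456.8 -60.7   8.6] hi [773.2 115.5 171.4]
jar 0.64 [187. 166. 214. 201.] 795 med [ 685.1 -274.
[... 1241 characters left out ...]
 434. 189.] 518 med [ 668.1 -282.8   67.6] lo [ 642.5 -315.4    9.4] hi [ 696.1 -260.1   72.4]
tray 0.67 [193. 155. 232. 197.] 1377 med [667.3 288.8   4.7] lo [611.  243.9  -0.9] hi [716.9 332.2  30.8]
tray 0.32 [302. 222. 310. 232.] 134 med [524.2  28.1 134.5] lo [504.9  16.2 131.3] hi [539.   38.1 138. ]
{'time_s': 1.0, 'joint_positions': array([-1.3,  0.3,  1.6,  0. ,  1.3, -0. ]), 'dq': array([ 0.,  0.,  0.,  0., -0., -0.]), 'tau': array([  0. , -41.2, -23.2,   0.1,   0. ,  -0. ]), 'tcp_pos': array([ 153.8, -554.1,  214. ]), 'orientation': array([3.1, 0.4, 0. ]), 'ft_force': array([ 0.4,  0.8, -0.4]), 'moment': array([-0., -0.,  0.]), 'finger_force': 0.0, 'grip_width': 91.39621844106637}
```

View pics/s1.png

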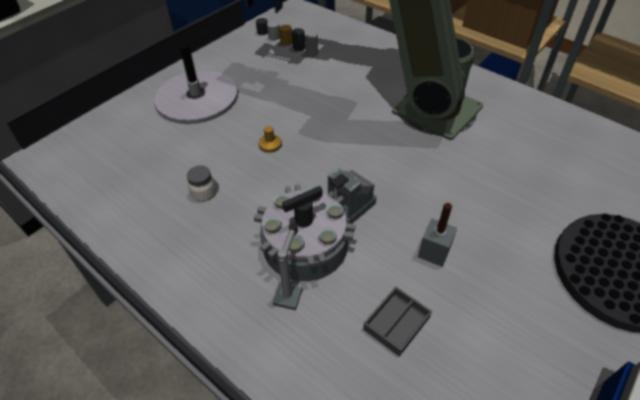

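View pics/t1.png

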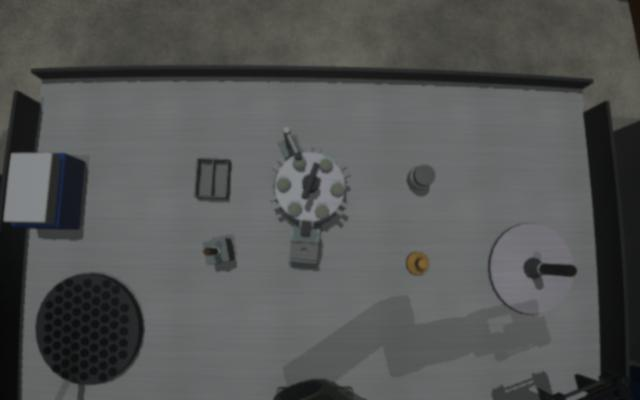

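```bash
cat > b.py <<'E'
import numpy as np
from scipy.optimize import least_squares
np.set_printoptions(precision=1,suppress=True)
for c in ("scene","top"):
    w=np.load("pics/%s.npz"%c)["w"]
    def sel(lo,hi):
        m=np.all((w>lo)&(w<hi),-1);return w[m]
    print(c)
    h=sel([440,225,100],[500,295,158]);f=lambda q:np.hypot(h[:,0]-q[0],h[:,1]-q[1])-9
    print("rod handle",least_squares(f,[468,262],loss="soft_l1").x,len(h)); t=sel([440,225,160],[500,295,180]);print(" top",np.median(t,0),len(t))
    t=sel([420,210,72],[520,310,78.5]);print("stand top",t.min(0),t.max(0),np.median(t,0))
    b=sel([570,-60,165],[720,120,180]);d=b[:,:2]-b[:,:2].mean(0);e=np.linalg.svd(d,full_matrices=0)[2][0]
    pr=d@e;print("bar top mean",b.mean(0),len(b),"mid",b[:,:2].mean(0)+e*(pr.min()+pr.max())/2,"len",np.ptp(pr),"ang",np.degrees(np.arctan2(e[1],e[0])))
    cp=sel([490,0,131],[550,60,140]);print("cap",cp.mean(0),cp.min(0),cp.max(0),len(cp))
    if len(cp)>5:
        import cv2;print(cv2.minAreaRect(cp[:,:2].astype(np.float32)))
    s=sel([430,-20,78],[500,80,122]);
    if len(s)>30:
        n=np.linalg.svd(s-np.median(s,0),full_matrices=0)[2][2];print("face",np.median(s,0),n*np.sign(n[2]))
    t=sel([540,-80,105],[760,140,118]);print("glass",len(t))
E
python3 b.py
```

```text
scene
rod handle [467.2 259.1] 157
 top [470.1 260.1 163.5] 51
stand top [430.6 225.6  72.1] [502.4 294.4  78.5] [474.9 265.1  75.1]
bar top mean [640.1  20.6 171.4] 307 mid [638.4  21.3] len 89.3438633442342 ang -20.186425172981934
cap [527.   29.6 134.2] [507.1  16.1 131.1] [544.3  41.9 137.6] 131
((525.4100341796875, 28.997854232788086), (24.476137161254883, 38.20513916015625), 84.49227142333984)
face [465.1  54.9  88.2] [-0.5  0.2  0.8]
glass 1014
top
rod handle [463.2 259.5] 39
 top [463.8 257.  163.9] 40
stand top [427.6 225.   72. ] [497.3 291.6  78.4] [463.8 252.6  74.8]
bar top mean [633.4  19.1 172.9] 222 mid [633.9  18.9] len 89.10979894308724 ang 160.16660532636672
cap [523.1  27.6 134.5] [504.8  16.1 131. ] [541.4  40.4 138.6] 139
((522.8414306640625, 28.161029815673828), (23.57364273071289, 35.74987030029297), 83.43470764160156)
face [466.   32.8  94.9] [-0.6  0.1  0.8]
glass 964
```

The scene view shows the machine (housing to the robot side, turret bar at 303,200), the rod in its stand (445,218), the tray (397,320), the jar (200,183) and the lap (270,138). The top view agrees with it: housing at 305,248 and stand at 217,252. From these I get the turret axis at about (636,20), machine yaw about -4.4° and the rod at about (465,259). Next I'll move over the port for a close look.

carry_out --motion '[[[0.86,-1,-0.24],[0,0,0]],[[0.86,-1,-0.24],[0,0,0]],[[0.86,-1,-0.24],[0,0,0]],[[0.86,-1,-0.24],[0,0,0]]]'

```text
time_s: 1.4
tcp_pos: [222.3, -407.3, 244.0]
orientation: [3.112, 0.429, 0.002]
ft_force: [-0.5, -0.5, 0.5]
grip_width: 91.4
finger_force: 0.0
```

carry_out --motion '[[[0.86,-1,-0.24],[0,0,0]],[[0.86,-1,-0.24],[0,0,0]],[[0.86,-1,-0.24],[0,0,0]],[[0.86,-1,-0.24],[0,0,0]]]'

```text
time_s: 1.8
tcp_pos: [289.8, -264.9, 272.7]
orientation: [3.111, 0.43, 0.003]
ft_force: [0.5, -0.4, 0.0]
grip_width: 91.1
finger_force: 0.0
```

carry_out --motion '[[[0.86,-1,-0.24],[0,0,0]],[[0.86,-1,-0.24],[0,0,0]],[[0.86,-1,-0.24],[0,0,0]],[[0.86,-1,-0.24],[0,0,0]]]'

```text
time_s: 2.2
tcp_pos: [357.8, -121.9, 301.3]
orientation: [3.111, 0.432, 0.004]
ft_force: [-0.4, -0.6, 0.4]
grip_width: 90.8
finger_force: 0.0
```

carry_out --motion '[[[0.86,-1,-0.24],[0,0,0]],[[0.86,-1,-0.24],[0,0,0]],[[0.86,-1,-0.24],[0,0,0]],[[0.86,-1,-0.24],[0,0,0]],[[0.86,-1,-0.24],[0,0,0]]]'

```text
time_s: 2.7
tcp_pos: [424.1, 18.9, 328.8]
orientation: [3.111, 0.428, -0.001]
ft_force: [0.1, -0.2, 0.1]
grip_width: 91.0
finger_force: 0.0
```

```bash
cat >> h.py <<'E'
np.set_printoptions(precision=2,suppress=True)
def tool():
    s=sensors.sense();return np.array(s["tcp_pos"]),R.from_rotvec(s["orientation"]).as_matrix(),s
def frame(yaw,tilt=0):  # tool x along yaw, z down leaned forward by tilt (deg)
    return (R.from_euler("z",yaw,degrees=True)*R.from_euler("y",-tilt,degrees=True)).as_matrix()@np.diag([1,-1,-1.])
def plan(pos,Rt):
    p,M,s=tool();print("shift",M.T@(np.array(pos)-p)/120,"turn",R.from_matrix(M.T@Rt).as_rotvec()/np.radians(60),"t",s["time_s"],"tcp",p)
E
cat > c.py <<'E'
from h import *
p,M,s=tool();print(p,M,s["joint_positions"],s["time_s"],s["ft_force"])
c=vision.snapshot("wrist");save(c,"w1.png");w=cloud(c);np.savez("pics/wrist.npz",w=w,f=c["frame"])
C=np.linalg.inv(np.array(c["world_to_cam"]));print("cam in tool",M.T@(C[:3,3]-p),M.T@C[:3,:3],c["K"][0][0])
for t in ("port","lock_cap","bar","machine"):
    for q in models.regions_of(t,c)[:2]:
        P=w[q["mask"]];print(t,q["confidence"],np.round(q["box"]),np.nanmedian(P,0))
E
python3 c.py; sed -i 's/("scene","top")/("wrist",)/' b.py; python3 b.py
```

```text
[424.09  18.9  328.76] [[ 0.96  0.27 -0.  ]
 [ 0.27 -0.96 -0.  ]
 [-0.    0.   -1.  ]] [ 0.02  0.02  1.65 -0.    1.47  1.32] 2.7 [ 0.06 -0.24  0.14]
cam in tool [  71.69   -0.34 -171.55] [[ 0.   -0.97 -0.25]
 [ 1.    0.    0.  ]
 [-0.   -0.25  0.97]] 330.39726903968796
port 0.56 [293. 102. 360. 155.] [471.9   32.11  99.33]
bar 0.58 [279.   1. 457.  84.] [588.01   3.13  92.19]
machine 0.66 [276.   0. 458. 163.] [567.74  18.65  92.58]
wrist
rod handle [466.7 259.1] 537
 top [466.8 256.9 165.1] 295
stand top [431.3 222.7  72.1] [502.1 294.4  78.4] [470.3 251.8  75.6]
bar top mean [593.6  28.8 170.1] 26 mid [593.6  29.2] len 9.087109531635898 ang -84.84538500917161
cap [524.8  27.6 135.8] [506.5  14.7 131. ] [543.   40.7 138.4] 797
((524.9448852539062, 27.580970764160156), (23.90991973876953, 35.42504119873047), 84.99531555175781)
face [468.9  32.8  96.7] [-0.6  0.1  0.8]
glass 2834
```

View pics/w1.png

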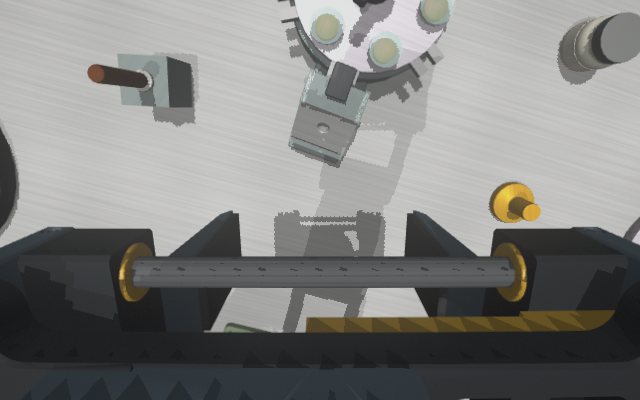

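The wrist view shows the port hole at pixel (323,128), the cap at (341,82), and the rod's handle top at (96,73) in its stand. I'll work out the hole position and plan the grasp.

```bash
cat > d.py <<'E'
from h import *
z=np.load("pics/wrist.npz");w=z["w"];f=z["f"]
yaw=np.degrees(np.arctan2(20-27.6,636.-524.9))
s=w[105:155,290:362].reshape(-1,3);s=s[(s[:,2]>80)&(s[:,2]<120)]
for _ in range(4):
    c=s.mean(0);n=np.linalg.svd(s-c,full_matrices=0)[2][2];n*=np.sign(n[2]);s=s[abs((s-c)@n)<2]
print("plane",c,n,len(s),"tilt",np.degrees(np.arccos(n[2])),"az",np.degrees(np.arctan2(-n[1],-n[0])),"yaw",yaw)
g=f[105:155,290:362].mean(2);cv2.imwrite("pics/hole.png",cv2.resize(f[100:160,285:365,::-1],(640,480),interpolation=cv2.INTER_NEAREST))
w2=w.reshape(-1,3);m=(abs((w2-c)@n)<40)
# hole: depth below plane
uu,vv=np.meshgrid(range(312,335),range(117,140));q=w[117:140,312:335];d=(q-c)@n
print(np.round(d[::2,::2]))
h=d<-4;print("hole px",uu[h].mean(),vv[h].mean(),h.sum())
r=vision.snapshot("wrist");C=np.linalg.inv(np.array(r["world_to_cam"]));o=C[:3,3]
for (a,b) in ((323,128),(uu[h].mean(),vv[h].mean())):
    dr=w[int(b),int(a)]-o if not np.isnan(w[int(b),int(a)]).any() else None
    P=o+dr*((c-o)@n)/(dr@n);print(P)
plan([467,259,220],frame(yaw))
E
python3 d.py
```

```text
plane [469.84  32.34  98.85] [-0.61  0.05  0.79] 2058 tilt 37.6243882055431 az -4.847843990864555 yaw -3.913326727479316
[[  1.   0.  -1.  -1.  -0.  -0.  -0.   0.  -0.   0.   1.   0.]
 [ -0.   1.  -1.   0.  -0.   0.  -0.   1.   0.   0.   1.   1.]
 [  0.  -0.   1.   0.  -0.  -1.  -1.   0.  -1.   0.  -1.   1.]
 [  0.  -2.   0.  -0. -12. -14. -16.   0.  -0.   1.  -0.   1.]
 [  1.   1.   0.  -5.  -9. -11. -14. -14.   0.   1.  -1.  -1.]
 [ -1.  -0.  -1.  -3.  -6.  -8.  -9. -10.  -8.  -0.   0.   0.]
 [  0.   1.   0.  -0.  -4.  -5.  -5.  -4.  -3.  -1.   2.   1.]
 [ -0.   1.   1.   0.   0.  -0.  -2.  -1.   0.  -1.   1.  -1.]
 [  0.   0.  -1.   1.  -0.   0.   1.  -0.   0.  -1.  -1.   1.]
 [  1.   0.  -0.   1.  -0.   0.   1.  -0.   0.  -1.   0.  -0.]
 [  0.  -1.   1.  -0.  -0.   1.   1.   0.   1.   1.  -0.  -1.]
 [  0.  -0.   1.  -0.  -0.  -1.  -2.  -1.   1.  -1.   0.  -1.]]
hole px 323.04761904761904 126.03174603174604 63
[471.55  31.36 100.23]
[473.87  32.   101.97]
shift [ 0.89 -1.84  0.91] turn [0.   0.   0.32] t 3.0 tcp [422.67  17.45 328.97]
```

View pics/hole.png

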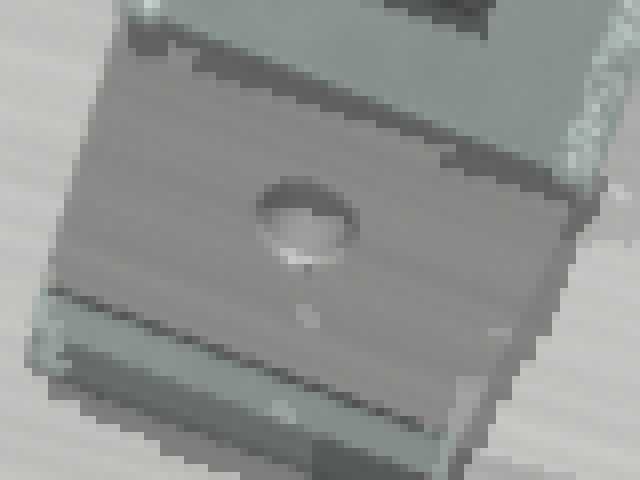

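The hole's ellipse in the crop is centred at about (307,222), which is full-frame (323.4,127.8), so the mouth is at about (471.5,31.3,100). Next I'll go to the rod.

carry_out --motion '[[[0.45,-0.92,0.4],[0,0,0]],[[0.45,-0.92,0.4],[0,0,0]],[[0.45,-0.92,0.4],[0,0,0]],[[0.45,-0.92,0.4],[0,0,0]]]'

```text
time_s: 3.4
tcp_pos: [445.2, 141.2, 279.1]
orientation: [-3.112, -0.428, 0.006]
ft_force: [0.0, 0.4, 0.5]
grip_width: 91.3
finger_force: 0.0
```

carry_out --motion '[[[0.4,-0.92,0.4],[0,0,0.32]],[[0.4,-0.92,0.4],[0,0,0.32]],[[0.4,-0.92,0.4],[0,0,0.32]],[[0.4,-0.92,0.4],[0,0,0.32]],[[0.4,-0.92,0.4],[0,0,0.32]],[[0.4,-0.92,0.4],[0,0,0.32]]]'

```text
time_s: 4.0
tcp_pos: [462.8, 257.3, 234.0]
orientation: [3.14, -0.103, 0.002]
ft_force: [-1.1, -0.4, 0.3]
grip_width: 91.3
finger_force: 0.0
```

```bash
cat > e.py <<'E'
from h import *
from scipy.optimize import least_squares
c=vision.snapshot("wrist");w=cloud(c);save(c,"w2.png")
m=np.all((w>[435,225,90])&(w<[500,295,158]),-1);h=w[m]
print("rod",least_squares(lambda q:np.hypot(h[:,0]-q[0],h[:,1]-q[1])-9,[467,259],loss="soft_l1").x,len(h))
t=w[np.all((w>[435,225,162])&(w<[500,295,170]),-1)];print(t.mean(0) if len(t) else None,len(t))
t=w[np.all((w>[420,215,72])&(w<[515,305,78]),-1)];print(t.min(0),t.max(0),cv2.minAreaRect(t[:,:2].astype(np.float32)))
plan([467,259,108],frame(-4.4))
E
python3 e.py
```

```text
rod [466.47 258.99] 307
[467.54 258.92 165.38] 400
[431.44 224.03  72.06] [502.16 293.92  77.98] ((466.8159484863281, 258.9450378417969), (60.15103530883789, 60.083030700683594), 12.363139152526855)
shift [ 0.03 -0.02  1.05] turn [-0.   -0.    0.01] t 4.05 tcp [462.79 257.37 234.12]
```

carry_out --motion '[[[0.035,-0.015,0.3],[0,0,0]],[[0.035,-0.015,0.6],[0,0,0]],[[0.035,-0.015,0.8],[0,0,0]],[[0.035,-0.015,1.0],[0,0,0]],[[0.035,-0.015,1.0],[0,0,0]]]'

```text
time_s: 4.55
tcp_pos: [465.0, 258.2, 111.1]
orientation: [3.137, -0.103, -0.008]
ft_force: [-0.4, -0.2, 0.2]
grip_width: 91.0
finger_force: 0.0
```

carry_out --gripper 1 --motion '[[[0,0,0],[0,0,0]],[[0,0,0],[0,0,0]],[[0,0,0],[0,0,0]],[[0,0,0],[0,0,0]],[[0,0,0],[0,0,0]],[[0,0,0],[0,0,0]],[[0,0,0],[0,0,0]],[[0,0,0],[0,0,0]]]'

```text
time_s: 5.35
tcp_pos: [466.7, 260.4, 113.1]
orientation: [3.14, -0.101, -0.0]
ft_force: [0.0, -1.2, -0.0]
grip_width: 30.4
finger_force: 0.0
```

```bash
python3 -c "
from h import *
plan([466.8,259,220],frame(-4.4));print(tool()[2]['joint_positions'])"
```

```text
shift [ 0.    0.01 -0.89] turn [0.   0.   0.01] t 5.35 tcp [466.67 260.43 113.08]
[ 0.49  0.34  1.81 -0.    0.99  2.12]
```

carry_out --gripper 1 --motion '[[[0,0,0],[0,0,0]],[[0,0,0],[0,0,0]],[[0,0,0],[0,0,0]],[[0,0,0],[0,0,0]]]'

```text
time_s: 5.75
tcp_pos: [466.7, 260.4, 113.1]
orientation: [3.14, -0.101, -0.0]
ft_force: [-0.1, 0.2, -0.7]
grip_width: 17.8
finger_force: 30.0
```

carry_out --motion '[[[0,0,-0.2],[0,0,0]],[[0,0,-0.5],[0,0,0]],[[0,0,-0.8],[0,0,0]],[[0,0,-1],[0,0,0]],[[0,0,-1],[0,0,0]],[[0,0,-1],[0,0,0]]]'

```text
time_s: 6.35
tcp_pos: [466.4, 260.3, 232.7]
orientation: [3.14, -0.101, -0.0]
ft_force: [-0.6, 0.6, -0.9]
grip_width: 17.7
finger_force: 30.0
```

```bash
cat > g.py <<'E'
from h import *
F=frame(-4.4,38);H=np.array([471.5,31.3,100]);z=F[:,2]
print("bore",z)
L=107.5
for k in (60,): plan(H-z*(k+L),F)
p,M,s=tool();print(s["grip_width"],s["finger_force"],s["joint_positions"])
E
python3 g.py
```

```text
bore [ 0.61 -0.05 -0.79]
shift [-0.69  1.89  0.01] turn [-0.    0.63  0.01] t 6.35 tcp [466.4  260.29 232.67]
17.687151216161087 29.999861419200897 [ 0.49  0.24  1.62 -0.    1.27  2.12]
```

carry_out --motion '[[[-0.3,0.4,-0.1],[0,0.1,0]],[[-0.5,0.7,-0.2],[0,0.2,0]],[[-0.7,1,-0.3],[0,0.3,0]],[[-0.7,1,-0.3],[0,0.3,0]],[[-0.7,1,-0.3],[0,0.3,0]]]'

```text
time_s: 6.85
tcp_pos: [373.3, 145.3, 268.5]
orientation: [3.092, -0.1, 0.489]
ft_force: [0.6, 0.4, -0.1]
grip_width: 17.7
finger_force: 30.0
```

```bash
python3 g.py
```

```text
bore [ 0.61 -0.05 -0.79]
shift [-0.08  0.88  0.29] turn [-0.01  0.33  0.01] t 6.85 tcp [373.3  145.25 268.46]
17.657003625734223 29.99991148710251 [ 0.48 -0.14  1.99 -0.19  1.03  2.19]
```

carry_out --motion '[[[-0.04,0.3,0.1],[0,0.1,0]],[[-0.08,0.6,0.2],[0,0.2,0]],[[-0.08,0.88,0.29],[-0.005,0.33,0.01]],[[-0.08,0.88,0.29],[-0.005,0.33,0.01]],[[-0.08,0.88,0.29],[-0.005,0.33,0.01]],[[-0.08,0.88,0.29],[-0.005,0.33,0.01]],[[-0.08,0.88,0.29],[-0.005,0.33,0.01]]]'

```text
time_s: 7.55
tcp_pos: [372.4, 41.7, 234.6]
orientation: [2.947, -0.111, 1.012]
ft_force: [-0.1, -0.2, -1.3]
grip_width: 17.6
finger_force: 30.0
```

```bash
python3 g.py; cat > k.py <<'E'
from h import *
F=frame(-4.4,38)
for n in ("wrist","scene"):
    c=vision.snapshot(n)
    if n=="wrist": save(c,"w3.png")
    w=cloud(c)
    for q in models.regions_of("rod",c)[:1]:
        P=w[q["mask"]];P=P[~np.isnan(P[:,0])];p=tool()[0];d=(P-p)@F
        print(n,q["confidence"],np.round(q["box"]),len(P),"tool-frame rod pts lo",np.percentile(d,2,0),"hi",np.percentile(d,98,0))
        s=d[(d[:,2]>48)]; 
        for a in range(40,115,10):
            k=d[(d[:,2]>a)&(d[:,2]<a+10)]
            if len(k): print(a,np.median(k,0),len(k))
    hp=w[np.linalg.norm(w-np.array([471.5,31.3,100]),axis=-1)<9];print("near hole pts",len(hp))
E
python3 k.py
```

```text
bore [ 0.61 -0.05 -0.79]
shift [-0.04  0.02 -0.  ] turn [-0.  0.  0.] t 7.55 tcp [372.4   41.75 234.63]
17.617882275834358 29.999996423721313 [ 0.26 -0.33  2.34 -0.41  0.53  2.2 ]
wrist 0.8 [303. 195. 344. 309.] 2466 tool-frame rod pts lo [ -5.1   -9.72 -52.7 ] hi [12.84  7.85 87.26]
60 [ 5.07 -0.16 69.55] 4
70 [ 4.82 -0.91 75.73] 28
80 [ 4.55 -0.93 84.81] 30
90 [ 4.54 -0.94 94.56] 24
100 [  4.8   -0.53 101.7 ] 8
near hole pts 96
scene 0.65 [367.  90. 402. 155.] 376 tool-frame rod pts lo [-301.95  -11.34  -46.12] hi [ 12.97 162.55 103.17]
40 [ 2.87 -2.81 44.78] 14
50 [ 1.5  -1.68 54.42] 20
60 [ 3.18 -2.08 65.15] 24
70 [ 1.86 -1.78 76.55] 18
80 [ 2.5  -1.05 84.46] 21
90 [ 1.71 -2.2  95.05] 18
100 [  2.75  -3.05 103.17] 14
near hole pts 7
```

View pics/w3.png

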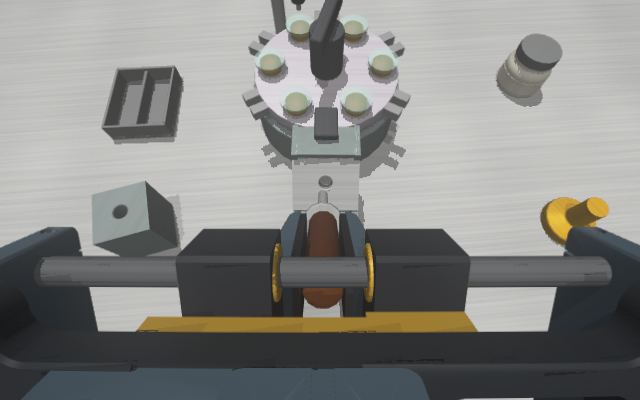

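The wrist view shows the shank tip at (322,203), just below the hole at (325,181), and the rod lies straight along the tool axis. Now I'll measure the hole relative to the tool from here.

```bash
cat > l.py <<'E'
from h import *
c=vision.snapshot("wrist");w=cloud(c);p,M,s=tool();F=frame(-4.4,38)
C=np.linalg.inv(np.array(c["world_to_cam"]));o=C[:3,3]
print("tcp",p,"tilt",np.degrees(np.arccos(-M[2,2])),"Mz",M[:,2],"camZ",C[:3,2],"cam in tool",M.T@(o-p))
S=w[160:207,295:356].reshape(-1,3);S=S[(S[:,2]>78)&(S[:,2]<122)];
for _ in range(5):
    q=np.median(S,0);n=np.linalg.svd(S-S.mean(0),full_matrices=0)[2][2];n*=np.sign(n[2]);S=S[abs((S-S.mean(0))@n)<2]
q=S.mean(0);print("plane n",n,q,"bore vs tool z angle",np.degrees(np.arccos(-n@M[:,2])))
g=cv2.cvtColor(c["frame"],cv2.COLOR_RGB2GRAY)[168:194,310:341].astype(float);b=g<np.median(g)-15
k,l,st,ce=cv2.connectedComponentsWithStats(b.astype(np.uint8));i=1+np.argmax(st[1:,4]);u,v=ce[i]+[310,168];print("dark blob",u,v,st[i])
K=np.array(c["K"])
for u,v in ((u,v),(325,181.5)):
    xy=cv2.undistortPoints(np.array([[[u,v]]],float),K,np.array([c["k1"],0,0,0.]))[0,0]
    d=C[:3,:3]@np.array([xy[0],xy[1],1]);P=o+d*((q-o)@n)/(d@n);print("hole",P,"in tool",M.T@(P-p))
E
python3 l.py
```

```text
tcp [370.58  41.06 233.48] tilt 37.81988065502123 Mz [ 0.61 -0.05 -0.79] camZ [ 0.39 -0.03 -0.92] cam in tool [  72.14   -0.8  -170.89]
plane n [-0.61  0.05  0.79] [471.12  31.24  99.94] bore vs tool z angle 0.45324707397509884
dark blob 324.2875 179.84375 [  7   5  16  14 160]
hole [472.9   32.13 101.27] in tool [  0.06   1.26 167.42]
hole [471.45  31.49 100.18] in tool [ -1.71   2.01 167.42]
```

carry_out --motion '[[[-0.011,0.017,0.1],[0,0,0]],[[-0.011,0.017,0.25],[0,0,0]],[[-0.011,0.017,0.43],[0,0,0]],[[-0.011,0.017,0.43],[0,0,0]],[[-0.011,0.017,0.43],[0,0,0]]]'

```text
time_s: 8.3
tcp_pos: [400.3, 36.2, 191.5]
orientation: [2.947, -0.112, 1.008]
ft_force: [-0.7, -0.6, -0.7]
grip_width: 17.9
finger_force: 30.0
```

```bash
cat > m.py <<'E'
from h import *
c=vision.snapshot("wrist");f=c["frame"];p,M,s=tool();print(p,M.T@(np.array([471.5,31.3,100])-p),s["ft_force"])
cc=proj(c,[471.5,31.3,100]);print("hole px",cc)
u,v=map(int,cc);cv2.imwrite("pics/m%d.png"%c["shot"],cv2.resize(f[v-45:v+45,u-60:u+60,::-1],(720,540),interpolation=cv2.INTER_CUBIC));print("pics/m%d.png"%c["shot"],u,v)
E
python3 m.py; cp pics/m*.png pics/mm.png
```

```text
[400.41  36.35 192.05] [ -0.17  -0.33 116.42] [-0.41 -0.4  -0.84]
hole px (np.float64(322.42670307100155), np.float64(191.03600778104757))
pics/m9.png 322 191
```

View pics/mm.png

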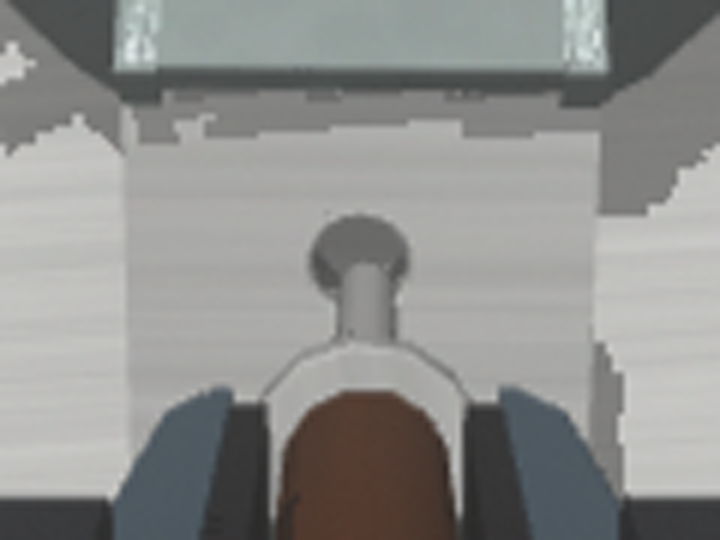

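The tip is just in front of the hole: the shank's column in the crop is 366 and the hole's is 359, so it is about 1 mm right of centre. I'll check the up-slope offset by projecting points.

```bash
python3 -c "
from h import *
c=vision.snapshot('wrist');p,M,s=tool()
f=lambda q:[round((a-b)*6) for a,b in zip(proj(c,p+M@np.array(q,float)),(262,146))]
for q in ((0,0,105),(4,0,105),(0,0,107.5),(4,0,107.5),(0,0,116),(7,0,116),(-7,0,116),(0,7,116),(0,0,70),(4,0,85)):print(q,f(q))"
```

```text
(0, 0, 105) [365, 290]
(4, 0, 105) [366, 263]
(0, 0, 107.5) [365, 286]
(4, 0, 107.5) [365, 259]
(0, 0, 116) [365, 271]
(7, 0, 116) [365, 226]
(-7, 0, 116) [365, 317]
(0, 7, 116) [412, 271]
(0, 0, 70) [366, 360]
(4, 0, 85) [366, 299]
```

carry_out --motion '[[[0.014,-0.008,0.02],[0,0,0]],[[0.014,-0.008,0.08],[0,0,0]],[[0.014,-0.008,0.14],[0,0,0]],[[0.014,-0.008,0.2],[0,0,0]],[[0.014,-0.008,0.25],[0,0,0]],[[0.014,-0.008,0.25],[0,0,0]]]'

```text
time_s: 9.0
tcp_pos: [420.2, 35.7, 168.1]
orientation: [2.948, -0.112, 1.007]
ft_force: [0.5, -0.1, 0.2]
grip_width: 17.1
finger_force: 30.0
```

```bash
python3 m.py; mv pics/m1[0-9]*.png pics/m2.png;python3 -c "
from h import *
p,M,s=tool();print(M.T@s['ft_force'],s['moment'],s['finger_force'])"
```

```text
[420.1   35.69 168.46] [-1.14  0.48 85.71] [-0.58  0.25  0.29]
hole px (np.float64(323.65979901456285), np.float64(201.85274212243309))
pics/m11.png 323 201
[-0.3  -0.2  -0.59] [0.03 0.46 0.01] 29.99995708465576
```

View pics/m2.png

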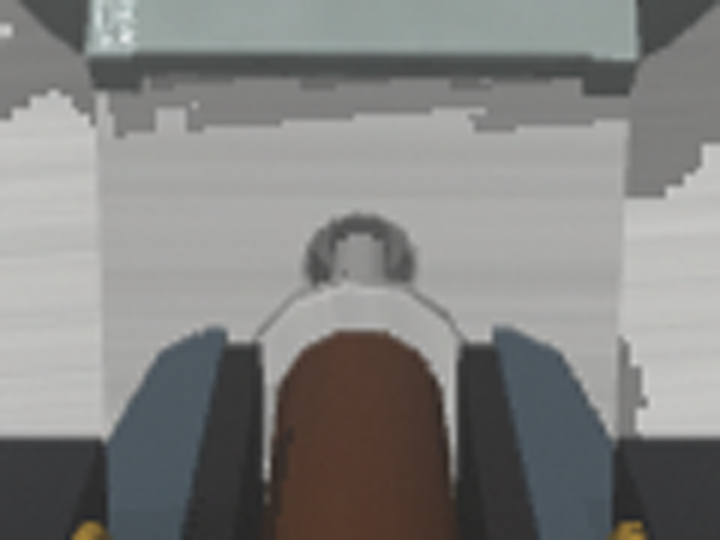

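The rod is well centred in the hole, with shank and hole both at column 358 of the crop and no contact force. I'll push on gently.

carry_out --motion '[[[0,0,0.04],[0,0,0]],[[0,0,0.07],[0,0,0]],[[0,0,0.09],[0,0,0]],[[0,0,0.11],[0,0,0]],[[0,0,0.125],[0,0,0]],[[0,0,0.135],[0,0,0]],[[0,0,0.14],[0,0,0]],[[0,0,0.14],[0,0,0]]]'

```text
time_s: 9.85
tcp_pos: [430.5, 35.0, 156.0]
orientation: [2.947, -0.112, 1.011]
ft_force: [-4.5, 0.2, 5.4]
grip_width: 17.3
finger_force: 30.0
```

```bash
cat > n.py <<'E'
from h import *
c=vision.snapshot("wrist");w=cloud(c);p,M,s=tool();print("F tool",M.T@s['ft_force'],"hole in tool",M.T@(np.array([471.5,31.3,100])-p),s['grip_width'],s['time_s'])
for n in ("wrist","top"):
    if n!="wrist":c=vision.snapshot(n);w=cloud(c)
    u,v=map(int,proj(c,[524.9,27.6,137]));q=w[max(v-3,0):v+4,u-3:u+4].reshape(-1,3);print(n,u,v,"cap z",np.nanmedian(q[:,2]))
E
python3 n.py
```

```text
F tool [-0.51  0.13 -7.4 ] hole in tool [-1.89  0.56 69.46] 17.375340871333258 9.9
wrist 323 121 cap z 150.02128276837806
top 305 226 cap z 148.84358135142702
```

The cap has risen from 135 to 149 mm, so the lock is released. I'll pull out along the bore.

carry_out --motion '[[[0,0,-0.1],[0,0,0]],[[0,0,-0.3],[0,0,0]],[[0,0,-0.6],[0,0,0]],[[0,0,-0.85],[0,0,0]],[[0,0,-0.85],[0,0,0]],[[0,0,-0.85],[0,0,0]]]'

```text
time_s: 10.55
tcp_pos: [368.1, 39.7, 236.3]
orientation: [2.947, -0.112, 1.011]
ft_force: [-0.3, -0.0, -0.6]
grip_width: 17.7
finger_force: 30.0
```

carry_out --motion '[[[0.1,-0.3,-0.1],[0,-0.1,0]],[[0.1,-0.6,-0.1],[0,-0.2,0]],[[0.1,-0.9,-0.1],[0,-0.33,0]],[[0.1,-0.9,-0.1],[0,-0.33,0]],[[0.1,-0.9,-0.1],[0,-0.33,0]]]'

```text
time_s: 11.05
tcp_pos: [379.0, 147.2, 250.6]
orientation: [3.087, -0.117, 0.483]
ft_force: [-0.8, 0.1, -1.2]
grip_width: 17.8
finger_force: 30.0
```

```bash
python3 n.py; python3 -c "
from h import *
plan([466.8,259,243],frame(-4.4))"
```

```text
F tool [-0.58  0.26  1.79] hole in tool [ 51.12 107.12 174.93] 17.428014932257724 11.1
wrist 438 63 cap z 149.6932288582684
top 305 226 cap z 148.66522836999934
shift [ 0.62 -1.    0.27] turn [ 0.  -0.3  0. ] t 11.15 tcp [377.45 146.03 250.98]
```

carry_out --motion '[[[0.2,-0.3,0],[0,-0.1,0]],[[0.4,-0.6,0.1],[0,-0.2,0]],[[0.5,-0.8,0.2],[0,-0.3,0]],[[0.62,-0.99,0.27],[0,-0.3,0]],[[0.62,-0.99,0.27],[0,-0.3,0]],[[0.62,-0.99,0.27],[0,-0.3,0]],[[0.62,-0.99,0.27],[0,-0.3,0]]]'

```text
time_s: 11.85
tcp_pos: [466.7, 258.2, 245.4]
orientation: [3.139, -0.12, -0.0]
ft_force: [0.1, -0.4, -0.5]
grip_width: 17.8
finger_force: 30.0
```

```bash
cat > o.py <<'E'
from h import *
c=vision.snapshot("wrist");w=cloud(c);f=c["frame"];p,M,s=tool();plan([466.8,259,114],frame(-4.4))
t=w[np.all((w>[420,215,72])&(w<[515,305,78]),-1)];print("stand",cv2.minAreaRect(t[:,:2].astype(np.float32)))
g=lambda q:[round((a-b)*6) for a,b in zip(proj(c,q),b0)]
u,v=map(int,proj(c,[466.8,259,75]));b0=(u-60,v-45)
print("hole",g([466.8,259,75]),"edges",g([474.8,259,75]),g([466.8,267,75]),"tip by pose",g(p+M@np.array([0,0,107.])),g(p+M@np.array([4,0,107.])))
cv2.imwrite("pics/o1.png",cv2.resize(f[max(v-45,0):v+45,u-60:u+60,::-1],None,fx=6,fy=6))
# shank points
d=(w-p)@M;k=d[(abs(d[...,0])<9)&(abs(d[...,1])<9)&(d[...,2]>50)&(d[...,2]<112)];print(len(k))
for a in range(40,112,10):
    q=k[(k[:,2]>a)&(k[:,2]<a+10)]
    if len(q):print(a,np.median(q,0),q.max(0),len(q))
E
python3 o.py
```

```text
shift [-0.   -0.01  1.1 ] turn [ 0. -0.  0.] t 11.9 tcp [466.77 258.35 245.69]
stand ((466.7660217285156, 258.92938232421875), (60.298927307128906, 59.97021484375), 12.233901977539062)
hole [366, 273] edges [362, 228] [320, 277] tip by pose [370, 363] [370, 336]
110
60 [ 3.97 -0.59 68.7 ] [ 4.24  0.92 70.  ] 5
70 [ 3.36 -0.59 75.66] [ 4.33  3.32 79.95] 29
80 [ 3.41  0.2  85.14] [ 4.2   3.47 89.91] 31
90 [ 3.49  0.24 95.31] [ 4.13  3.62 99.8 ] 29
100 [  3.27  -1.01 102.46] [  4.21   3.66 106.46] 16
```

View pics/o1.png

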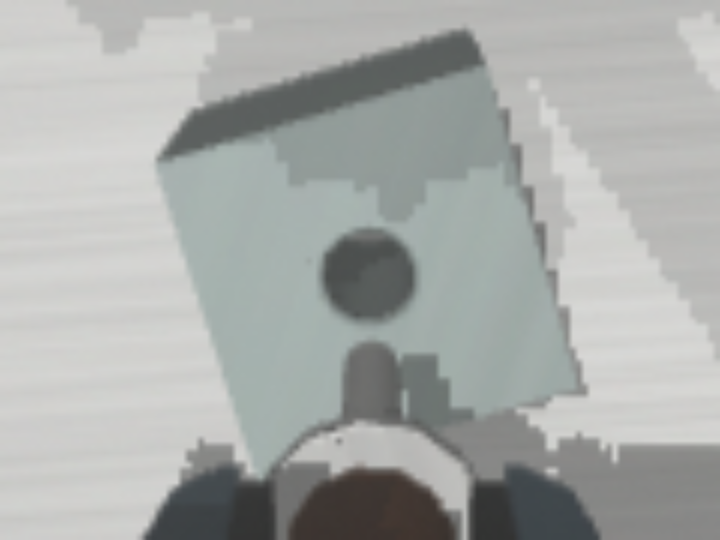

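The crop shows the hole at (368,275) and the shank tip at (370,341), matching the projections, so they are aligned to about 1 mm. I'll lower the rod.

carry_out --motion '[[[0.004,-0.006,0.2],[0,0,0]],[[0.004,-0.006,0.35],[0,0,0]],[[0.004,-0.006,0.5],[0,0,0]],[[0.004,-0.006,0.7],[0,0,0]],[[0.004,-0.006,0.9],[0,0,0]],[[0.004,-0.006,0.98],[0,0,0]],[[0.004,-0.006,0.98],[0,0,0]]]'

```text
time_s: 12.6
tcp_pos: [467.2, 259.4, 127.1]
orientation: [3.138, -0.12, -0.003]
ft_force: [-0.6, -0.0, -0.7]
grip_width: 17.2
finger_force: 30.0
```

carry_out --motion '[[[0,0,0.04],[0,0,0]],[[0,0,0.07],[0,0,0]],[[0,0,0.1],[0,0,0]],[[0,0,0.1],[0,0,0]]]'

```text
time_s: 13.0
tcp_pos: [468.3, 260.2, 115.5]
orientation: [-3.139, 0.119, 0.0]
ft_force: [-0.6, -0.2, -0.3]
grip_width: 17.4
finger_force: 30.0
```

carry_out --motion '[[[0,0,0.01],[0,0,0]],[[0,0,0.02],[0,0,0]],[[0,0,0.02],[0,0,0]]]'

```text
time_s: 13.3
tcp_pos: [468.4, 260.2, 113.1]
orientation: [-3.139, 0.119, 0.0]
ft_force: [-0.7, -1.0, -0.2]
grip_width: 17.4
finger_force: 30.0
```

carry_out --motion '[[[0,0,0.007],[0,0,0]],[[0,0,0.007],[0,0,0]]]'

```text
time_s: 13.5
tcp_pos: [468.5, 260.3, 113.0]
orientation: [-3.139, 0.119, -0.001]
ft_force: [-1.7, -0.4, 4.7]
grip_width: 17.8
finger_force: 30.0
```

carry_out --gripper -0.3 --motion '[[[0,0,0],[0,0,0]],[[0,0,0],[0,0,0]],[[0,0,0],[0,0,0]],[[0,0,0],[0,0,0]],[[0,0,0],[0,0,0]],[[0,0,0],[0,0,0]]]'

```text
time_s: 14.1
tcp_pos: [468.4, 260.2, 112.3]
orientation: [-3.139, 0.119, 0.0]
ft_force: [-0.2, 0.1, 0.1]
grip_width: 58.7
finger_force: 0.0
```

carry_out --motion '[[[0,0,-0.2],[0,0,0]],[[0,0,-0.5],[0,0,0]],[[0,0,-0.9],[0,0,0]],[[0,0,-1],[0,0,0]]]'

```text
time_s: 14.5
tcp_pos: [470.7, 261.5, 237.7]
orientation: [-3.134, 0.119, -0.014]
ft_force: [0.4, 0.4, -0.4]
grip_width: 59.5
finger_force: 0.0
```

```bash
python3 e.py; python3 -c "
from h import *
plan([636,20,260],frame(-20))"; sed -i 's/("wrist",)/("top",)/' b.py; python3 a.py | grep -E "top|rod|stand|jar|lap|tray"; python3 b.py|grep -E "bar|cap"
```

```text
rod [468.38 260.66] 317
[469.52 260.64 165.34] 387
[431.51 223.94  72.21] [502.39 293.94  77.93] ((466.6523132324219, 258.93597412109375), (60.468833923339844, 60.089111328125), 12.292756080627441)
shift [-0.04  0.03  1.08] turn [-0.01 -0.01  0.  ] t 14.55 tcp [470.64 261.38 237.45]
shift [ 1.53  1.9  -0.19] turn [-0.01 -0.01  0.26] t 14.55 tcp [470.64 261.38 237.45]
rod 0.79 [433. 202. 455. 232.] 313 med [475.4 262.8 122.5] lo [463.4 249.9  76.3] hi [480.4 270.3 164.5]
stand 0.74 [417. 219. 455. 266.] 1044 med [491.8 265.9  64.8] lo [438.4 231.2   2.7] hi [502.  293.2  77.9]
lap 0.56 [258. 126. 282. 155.] 431 med [ 446.9 -273.4   17. ] lo [ 413.4 -324.4   -0.9] hi [ 468.9 -250.5   60.1]
jar 0.64 [186. 166. 216. 199.] 799 med [ 685.4 -273.8   48.9] lo [ 652.5 -314.2    4.1] hi [ 708.2 -258.1   71.6]
jar 0.38 [256. 168. 373. 308.] 9248 med [653.7  56.9  89.6] lo [456.  -62.7   8.1] hi [774.3 115.5 171.5]
tray 0.66 [363. 288. 431. 360.] 2690 med [667.4 292.3   5.4] lo [616.  247.4   0.1] hi [724.3 335.8  31. ]
top cam at [ 468.7   24.3 1052.1] 376.8711666545923 -0.08725384411806439
rod
[... 474 characters left out ...]
 137 med [523.5  28.1 148.4] lo [506.7  16.3 145.5] hi [540.3  38.  151.2]
tray 0.72 [195. 156. 230. 197.] 1333 med [665.3 288.4   4.7] lo [611.  244.1  -0.9] hi [716.4 331.   31.1]
bar top mean [633.5  19.1 172.7] 223 mid [634.5  18.7] len 89.39002077246599 ang 160.32712936710763
  return _methods._mean(a, axis=axis, dtype=dtype,
  ret = um.true_divide(
b.py:14: RuntimeWarning: Mean of empty slice.
  cp=sel([490,0,131],[550,60,140]);print("cap",cp.mean(0),cp.min(0),cp.max(0),len(cp))
Traceback (most recent call last):
  File "b.py", line 14, in <module>
    cp=sel([490,0,131],[550,60,140]);print("cap",cp.mean(0),cp.min(0),cp.max(0),len(cp))
                                                            ~~~~~~^^^
ValueError: zero-size array to reduction operation minimum which has no identity
```

The rod is home and upright, with its top at 165.3 mm, and the lock is still up. Next is the bar.

carry_out --motion '[[[0.25,0.3,-0.1],[0,0,0]],[[0.5,0.6,-0.1],[0,0,0]],[[0.76,0.95,-0.1],[0,0,0]],[[0.76,0.95,-0.1],[0,0,0]],[[0.76,0.95,-0.1],[0,0,0]]]'

```text
time_s: 16.05
tcp_pos: [551.0, 138.7, 244.1]
orientation: [-3.139, 0.123, 0.001]
ft_force: [-0.8, -0.9, -0.8]
grip_width: 59.4
finger_force: 0.0
```

carry_out --motion '[[[0.25,0.3,-0.1],[0,0,0.1]],[[0.5,0.6,-0.1],[0,0,0.2]],[[0.76,0.95,-0.1],[0,0,0.26]],[[0.76,0.95,-0.1],[0,0,0.26]],[[0.76,0.95,-0.1],[0,0,0.26]],[[0.76,0.95,-0.1],[0,0,0.26]]]'

```text
time_s: 16.65
tcp_pos: [632.1, 20.9, 256.3]
orientation: [-3.094, 0.541, 0.002]
ft_force: [-0.7, 0.2, 0.2]
grip_width: 59.2
finger_force: 0.0
```

```bash
cat > r.py <<'E'
from h import *
c=vision.snapshot("wrist");w=cloud(c);save(c,"r%d.png"%c["shot"])
b=w[np.all((w>[570,-60,166])&(w<[720,110,180]),-1)];r=cv2.minAreaRect(b[:,:2].astype(np.float32));print("bar",len(b),r,b.mean(0))
d=b[:,:2]-b[:,:2].mean(0);e=np.linalg.svd(d,full_matrices=0)[2][0];print("ang",np.degrees(np.arctan2(e[1],e[0])))
p,M,s=tool();print("tool yaw",np.degrees(np.arctan2(M[1,0],M[0,0])),s["joint_positions"])
plan([r[0][0],r[0][1],155],frame(-20))
E
python3 r.py
```

```text
bar 1886 ((637.3568115234375, 17.975200653076172), (13.577779769897461, 88.74601745605469), 70.70442199707031) [639.38  17.09 174.41]
ang 160.61130800536756
tool yaw -19.808079044356457 [0.01 0.39 1.35 0.   1.4  1.93]
shift [0.05 0.01 0.85] turn [-0.  0.  0.] t 16.7 tcp [632.05  21.05 256.48]
```

carry_out --motion '[[[0.045,0.015,0.2],[0,0,0]],[[0.045,0.015,0.5],[0,0,0]],[[0.045,0.015,0.75],[0,0,0]],[[0.045,0.015,0.85],[0,0,0]],[[0.045,0.015,0.85],[0,0,0]],[[0.045,0.015,0.85],[0,0,0]]]'

```text
time_s: 17.3
tcp_pos: [638.2, 16.2, 155.9]
orientation: [-3.094, 0.543, -0.004]
ft_force: [0.0, 0.3, 0.2]
grip_width: 59.5
finger_force: 0.0
```

carry_out --gripper 1 --motion '[[[0,0,0],[0,0,0]],[[0,0,0],[0,0,0]],[[0,0,0],[0,0,0]],[[0,0,0],[0,0,0]],[[0,0,0],[0,0,0]],[[0,0,0],[0,0,0]],[[0,0,0],[0,0,0]],[[0,0,0],[0,0,0]],[[0,0,0],[0,0,0]]]'

```text
time_s: 18.2
tcp_pos: [638.0, 16.9, 154.4]
orientation: [-3.091, 0.544, -0.001]
ft_force: [2.4, 5.3, -1.4]
grip_width: 13.8
finger_force: 30.0
```

Gripped. I'll turn 60° anticlockwise, which is a negative turn about the downward tool z.

carry_out --motion '[[[0,0,0],[0,0,-0.04]],[[0,0,0],[0,0,-0.12]],[[0,0,0],[0,0,-0.22]],[[0,0,0],[0,0,-0.33]],[[0,0,0],[0,0,-0.45]],[[0,0,0],[0,0,-0.57]],[[0,0,0],[0,0,-0.69]],[[0,0,0],[0,0,-0.8]],[[0,0,0],[0,0,-0.9]],[[0,0,0],[0,0,-0.97]],[[0,0,0],[0,0,-1]],[[0,0,0],[0,0,-1]]]'

```text
time_s: 19.4
tcp_pos: [637.6, 19.2, 154.4]
orientation: [-2.946, -1.075, -0.004]
ft_force: [0.7, 9.9, 0.3]
grip_width: 13.9
finger_force: 30.0
```

```bash
python3 -c "
from h import *
p,M,s=tool();print(p,np.degrees(np.arctan2(M[1,0],M[0,0])),s['ft_force'],s['moment'],s['grip_width'])"
```

```text
[637.63  19.17 154.37] 40.08157369680315 [0.69 9.91 0.3 ] [ 1.48 -0.08  0.04] 13.905626702127037
```

Turned to 40°. Now I'll release, rise and check.

carry_out --gripper -0.2 --motion '[[[0,0,0],[0,0,0]],[[0,0,0],[0,0,0]],[[0,0,0],[0,0,0]],[[0,0,0],[0,0,0]],[[0,0,0],[0,0,0]],[[0,0,0],[0,0,0]]]'

```text
time_s: 20.0
tcp_pos: [637.5, 15.3, 154.3]
orientation: [2.952, 1.075, 0.0]
ft_force: [-0.2, -0.4, -0.0]
grip_width: 54.6
finger_force: 0.0
```

carry_out --motion '[[[0,0,-0.3],[0,0,0]],[[0,0,-0.6],[0,0,0]],[[0,0,-1],[0,0,0]],[[0,0,-1],[0,0,0]],[[0,0,-1],[0,0,0]],[[0,0,-1],[0,0,0]]]'

```text
time_s: 20.6
tcp_pos: [636.8, 15.4, 273.0]
orientation: [-2.951, -1.075, 0.003]
ft_force: [0.1, -0.2, -0.1]
grip_width: 54.7
finger_force: 0.0
```

```bash
python3 r.py; python3 n.py; python3 a.py | grep -E "^(rod|stand|jar|lap|tray|top)"
```

```text
bar 1702 ((636.8987426757812, 18.381385803222656), (89.30677795410156, 14.018241882324219), 40.12860870361328) [638.69  19.71 174.38]
ang -139.98611455591032
tool yaw 40.04368729355418 [0.01 0.39 1.3  0.   1.45 0.88]
shift [ 0.02 -0.02  0.98] turn [-0.  0.  1.] t 20.65 tcp [636.61  15.4  272.53]
F tool [ 0.19 -0.49 -0.31] hole in tool [-115.79 -118.03  173.03] 54.64062560685358 20.7
wrist 242 260 cap z 366.88894972471803
top 305 226 cap z 667.3810819682576
rod 0.55 [435. 203. 457. 235.] 321 med [475.4 262.8 121.3] lo [342.3 233.6  -0.1] hi [480.7 271.1 165.1]
stand 0.87 [418. 220. 456. 267.] 1075 med [491.6 265.8  65.1] lo [440.  230.8   1.7] hi [502.2 292.9  78. ]
stand 0.7 [341. 171. 373. 196.] 200 med [470.9  65.   90.5] lo [448.9   2.8  60.6] hi [505.2  69.7 120.7]
lap 0.48 [257. 138. 275. 157.] 220 med [ 457.3 -271.6   15.2] lo [ 439.7 -307.7   -0.2] hi [697.6   2.5 356.3]
jar 0.79 [186. 166. 216. 203.] 794 med [ 685.  -273.9   50.2] lo [ 652.1 -313.     4.1] hi [ 708.2 -258.4   71.5]
jar 0.69 [364. 288. 429. 358.] 2696 med [668.3 292.2   5.3] lo [615.9 247.   -0.1] hi [724.4 335.8  31. ]
tray 0.79 [364. 290. 429. 357.] 2584 med [667.3 292.1   5.3] lo [616.3 247.9   0.7] hi [724.3 335.7  30.8]
top cam at [ 468.7   24.3 1052.1] 376.8711666545923 -0.08725384411806439
rod 0.47 [201. 243. 220. 255.] 137 med [466.1 255.  123.6] lo [455.2 248.7  75. ] hi [476.3 273.4 166.2]
stand 0.89 [204. 238. 232. 264.] 521 med [464.  243.   73.9] lo [433.  223.7   2.9] hi [496.5 286.1  78.4]
lap 0.59 [404. 254. 426. 275.] 422 med [ 434.7 -276.5   17.6] lo [ 405.3 -310.5    5.3] hi [ 461.8 -253.6   61.1]
jar 0.84 [405. 163. 435. 188.] 517 med [ 667.6 -283.2   67.5] lo [ 642.1 -315.8   12. ] hi [ 697.  -260.1   72.4]
tray 0.66 [195. 159. 230. 199.] 1293 med [669.3 288.7   4.6] lo [612.5 244.2  -0.4] hi [716.8 331.   30.7]
```

View pics/s1.png

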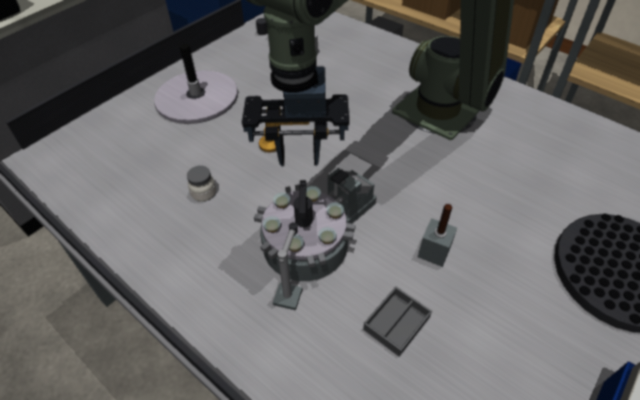

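The scene shows the rod upright in its stand (445,218), the gripper clear of everything, and the jar, lap and tray where they were. The bar went from -19.4° to +40.1°, which is one place. Handing in.

```bash
python3 -c "
from station import ticket
print(ticket.finish_job())"
```

```text
the job is handed in; nothing more can be done
None
```

The job is handed in at about 21 s of the 62 s allowed. The lock staple was up when last measured, just before the turn; the turret is one place anticlockwise (bar from about -19.5° to +40°), the rod is back upright in its stand, and the jar, brass tool and tray have not moved.

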